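# Unhook the probe case from a bent peg and kit it

### The job

Take the clear-fronted case with the thin brass test probes off its wire peg on the spares stand: slide it along the peg and lift its hang hole over the upturned tip, feeling your way along the bent wire with a light touch (a few newtons) so that neither the hole nor the wire is forced. Then lower the case upright into the empty compartment of the grey kit tray, right down to its floor before letting go. Leave the other case hanging on its peg and the spacers in the tray.

Things in the scene. Friction and masses are not known exactly. Their poses are not given: they have to be found in the camera images.
- probe_pack: hanging moulded case to be taken: eight thin upright brass probes behind its clear front. 44 mm wide (y), 100 mm high (z), 0.06 to 0.11 kg. From 2 to 68 mm up a clear body 38 mm wide and 18 mm thick; above it a white web 3 mm thick with the hang hole, between two ribbed grip rails along the side edges. Origin: middle of the underside; -x faces the peg's tip
- probe_pack_hole (a point): centre of the probe case's hang hole, 85 mm above its underside: a rectangle through the web, 14 mm wide, from 79 to 91 mm up. The case hangs by the hole's top edge. Grip rails beside it: outer faces 44 mm apart, 14 mm thick (x), from 64 to 100 mm up; gripped there, the peg passes between the fingers, below the gripper's body
- cell_pack: the other hanging case, of the same form and size, with two thick upright battery cells behind its front; stays on its peg. Origin and axes as for the probe case
- cell_pack_hole (a point): centre of the other case's hang hole, 85 mm above its underside
- stand: grey sheet-metal spares stand, fixed: upright perforated panel 166 mm wide, 194 mm high, on a foot plate that reaches only 8 mm forward. Origin: on the table under the middle of the panel's front face; -x points forward, as the pegs do; z up. The two wire pegs leave it at y = +46 and -46 mm; either case may hang on either peg
- peg_l_root (a point): where the axis of the peg at the stand's +y side leaves the panel, 172 mm above the table; axes as the stand's. Both pegs: round steel wire 5 mm thick, level for the first 36 mm forward (-x), then bent up or down by an unknown angle of up to 0.30 rad (not reported, differs from peg to peg) and straight for 50 mm; the last 18 mm turn up by a further 0.50 rad
- peg_r_root (a point): the same point of the peg at the stand's -y side. Each peg's wire ends 99 to 105 mm forward of the panel. The wire is springy but stiff: pushed up or down at its end it gives about 1 mm per 8 N, and more than that spoils it. A case hangs freely on the level part, 20 to 28 mm from the panel
- tray: grey kit tray, fixed, 72 mm along x, 64 mm along y, 50 mm high, walls and floor 3 mm, parted by one wall along y: the empty compartment at the -x side is 27 mm (x) by 58 mm (y), the one at the +x side holds two brass spacers. Origin at table level; z up
- tray_slot (a point): centre of the floor of the tray's empty compartment, 3 mm above the table; axes as the tray's
- standoff_1: hexagonal brass spacer, 25 mm high, standing in the tray's other compartment. Origin: middle of its underside
- standoff_2: hexagonal brass spacer, 29 mm high, standing in the tray's other compartment. Origin: middle of its underside

How it is judged:
By the outcome, as a careful person would: the job done as asked, in the order asked, and still so for the second after the job is handed in, with the robot touching nothing.
It also fails if it takes over 72 s, if anything falls off the work surface, if the arm or the gripper's body presses on something with over 40 N, if the wrist force passes 120 N, or if a joint passes its speed limit or range.

### The arm

A 6-joint arm with a two-finger parallel gripper is mounted at the origin on a cart in front of the work surface, level with it; the furniture and walls round the work are solid. World frame = base frame: x ahead of the robot, y to its left, z up, the work surface at z = 0. Lengths are in m, angles in rad, forces in N, time in s.
With the tool pointing down it reaches from about 0.25 to 0.775 m from the base axis. Payload 4 kg.
Tool frame: the origin (TCP) lies at the very end of the fingers, on their centre line; the grasp point (between the pads) lies 19 mm behind it; z points along the fingers, y is the line along which they close (so a half turn about z gives the same grasp; the last joint's range is limited). The gripper opens to 94 mm and grips with 3 to 60 N. Pads are 16 mm wide; open, the fingers measure 119 mm over their backs; the gripper's body (75 mm by 177 mm) begins 78 mm behind the grasp point.
Start: joints at [-1.344, 0.087, 1.371, -0, 1.684, -0.103], TCP at [0.178, -0.52, 0.206] pointing down, gripper open.
Joint ranges: [-3.1, 3.1], [-0.76, 2.03], [0.27, 2.55], [-1.08, 4.22], [0.17, 2.65], [-2.57, 2.57]. Speed limits (rad/s): [2.79, 2.79, 3.14, 3.14, 3.14, 3.14].

### API

Orientations are given as [roll, pitch, yaw] about the fixed x, y, z axes, in that order (R = Rz(yaw) Ry(pitch) Rx(roll)).
In Python, from bench import robot gives the robot as it stands. The module is installed in compiled form; this text tells all that it offers.
- The arm moves only by the tool move_arm, never from a script. Its argument "deltas" is one flat list of numbers, 7 for each row, row after row: the turn, a rotation vector about the tool's x, y, z in rad, then the shift along the tool's x, y, z in cm, then the closure, from -1 (fully open) to 1 (shut). A call has 1 to 8 rows; each row is the pose to reach, as a shift and turn from the pose commanded when the call began, along the tool's axes at that moment; what a row does not reach only later rows make up. A row lasts 1/10 s, in which the tool goes at most 50 mm and 8.59 degrees, less where a joint would pass 70% of its speed; a pose out of reach is approached as far as the arm can. A call with a gripper value outside its range is refused whole. The fingers move at their own pace and stop on an object; the grip force is fixed at half the most. Time passes only in rows, so rows that repeat a pose let the fingers close. It gives the time, the measured TCP pose, the force, the opening and the grip force at its end, in the units of the state.
- robot.get_obs(): the state, without advancing time (a new reading comes with each control period).
- robot.snapshot(name): name is "scene" or "top" or "wrist"; returns a dict with "image" (480x640x3 uint8, red, green, blue), "depth" (480x640 float32, m along the optical axis (not along the pixel's ray), 0 where there is no reading), "fov_y" (degrees; the focal length in pixels is half the picture's height over the tangent of half this angle, whatever the lens; pixels are square), "cx", "cy" (the principal point, pixels), "origin" and "orientation" of the camera in the world; the wrist camera has in their place "T_tool_cam" (4x4, takes a point from camera to tool coordinates, whose origin is the TCP and whose axes are the flange's). Camera axes: x right, y up, looking along -z (the intrinsics and any distortion apply to the point x, -y, -z); pixel columns grow to the right and rows downward; lengths in m; the calibration is good to about 2 mm. A picture is of the moment at which its call begins: read the wrist's pose just before it.
- robot.close_job(): hands the job in; it is judged then, once.
The state is a dict: "time": time; "joint_positions": joint angles; "qvel": joint speeds; "joint_torque": joint torques, N m; "tool_pos": TCP position; "ee_rot": TCP orientation; "wrist_force": force on the tool from outside, world axes, zero at the start; "wrist_torque": the same for the moment, N m; "width": finger opening in m; "finger_force": force on a finger pad.
Only numpy, scipy, OpenCV 4.12 (cv2) and the standard library are available. Lean on these libraries where they do the work, as an engineer would, in place of code of your own. Each camera call takes 0.05 s, during which the arm holds its last target. There are 200 camera calls.

## Working session

There is one attempt and no reset: what is moved stays moved. The work goes in short steps, Python scripts to look and compute and a tool call to move; the robot and the scene stay as the last step left them, time stands still between calls to the robot, and variables do not carry over. Pictures are saved under pics/ and viewed, at most 10 in all, crops included, and the job is handed in when it is done.

Besides the shell and the picture viewer there is one more tool, called after "Call:" as a command line: name --argument value ..., lists and objects as JSON in quotes. move_arm: Moves the arm, as the interface text tells. Its arguments: {"type":"object","properties":{"deltas":{"type":"array","items":{"type":"number"}}},"required":["deltas"]}

```bash
mkdir -p pics; cat > h.py <<'E'
import numpy as np, cv2
from bench import robot
from scipy.spatial.transform import Rotation as R
def rot(o):
    o=np.array(o,float)
    if o.shape==(3,3): return o
    return (R.from_quat(o) if o.size==4 else R.from_euler('xyz',o)).as_matrix()
def snap(n,fn):
    o=robot.get_obs(); s=robot.snapshot(n)
    T=np.eye(4)
    if n=='wrist':
        W=np.eye(4);W[:3,:3]=rot(o['ee_rot']);W[:3,3]=o['tool_pos'];T=W@s['T_tool_cam']
    else: T[:3,:3]=rot(s['orientation']);T[:3,3]=s['origin']
    f=240/np.tan(np.radians(s['fov_y'])/2)
    np.savez('pics/'+fn+'.npz',d=s['depth'],T=T,f=f,cx=s['cx'],cy=s['cy'],im=s['image'])
    cv2.imwrite('pics/'+fn+'.png',s['image'][:,:,::-1]); return s
def load(fn): return np.load('pics/'+fn+'.npz')
def cloud(L):
    v,u=np.mgrid[:480,:640]; d=L['d']
    P=np.stack([(u-L['cx'])/L['f']*d,-(v-L['cy'])/L['f']*d,-d],-1)
    return P@L['T'][:3,:3].T+L['T'][:3,3]
def ray(L,u,v):
    r=L['T'][:3,:3]@np.array([(u-L['cx'])/L['f'],-(v-L['cy'])/L['f'],-1]); return L['T'][:3,3],r
def proj(L,p):
    c=L['T'][:3,:3].T@(np.array(p)-L['T'][:3,3]); return L['cx']+L['f']*c[0]/-c[2], L['cy']+L['f']*c[1]/c[2]
E
python3 - <<'E'
from h import *
print(robot.get_obs())
for n in('scene','top','wrist'):
    s=snap(n,n+'0'); print(n,{k:v for k,v in s.items() if k not in('image','depth')})
a=cv2.imread('pics/scene0.png');b=cv2.imread('pics/top0.png')
E
```

```text
{'time': 0.0, 'joint_positions': array([-1.34407793e+00,  8.79449950e-02,  1.37226209e+00, -2.73520113e-05,
        1.68360151e+00, -1.03113399e-01]), 'qvel': array([-1.15226162e-03,  2.13491130e-04,  4.12152097e-04, -1.96537214e-05,
        4.88382340e-04, -3.05803855e-05]), 'joint_torque': array([-1.73371509e-04, -3.40183353e+01, -3.02424932e+01,  7.18196877e-02,
        3.30556172e-02, -1.72528748e-04]), 'tool_pos': array([ 0.17798964, -0.51981362,  0.20430569]), 'ee_rot': array([-3.13938569e+00, -2.01047251e-04,  3.29828526e-01]), 'wrist_force': array([ 1.11673739,  0.34874332, -0.38594641]), 'wrist_torque': array([-0.03080397,  0.03692328, -0.00471121]), 'finger_force': 0.0, 'width': 0.09407089290841154}
scene {'fov_y': 57.862406661994655, 'cx': 313.16953661859947, 'cy': 244.63334601447428, 'origin': array([0.06524639, 0.56352497, 0.74806676]), 'orientation': array([ 0.78234586,  0.01312624, -2.2533175 ])}
top {'fov_y': 51.952436507794445, 'cx': 316.5691997124407, 'cy': 243.248484109516, 'origin': array([0.38365199, 0.2251397 , 0.95191683]), 'orientation': array([ 0.17742697, -0.01225831, -1.57001351])}
wrist {'fov_y': 66.17741434901596, 'cx': 316.3159407677077, 'cy': 238.3057307579749, 'T_tool_cam': array([[ 2.76520117e-05,  9.57563294e-01,  2.88223067e-01,
         8.43008630e-02],
       [ 9.99999876e-01, -1.69677562e-04,  4.67780037e-04,
        -4.53752880e-04],
       [ 4.96833981e-04,  2.88223019e-01, -9.57563180e-01,
        -1.79144425e-01],
       [ 0.00000000e+00,  0.00000000e+00,  0.00000000e+00,
         1.00000000e+00]])}
```

View pics/scene0.png

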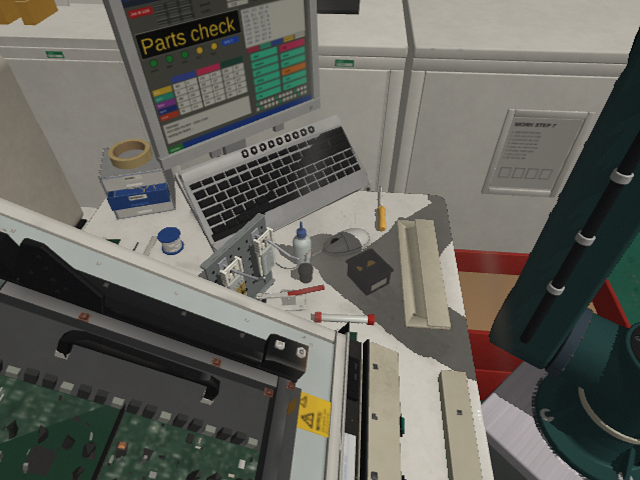

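View pics/top0.png

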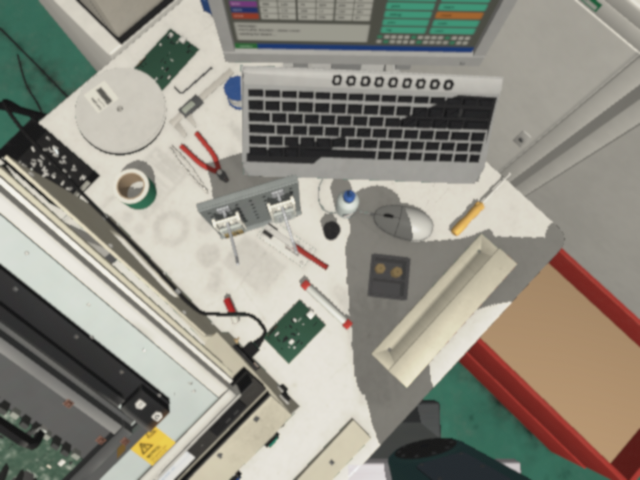

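The stand is at about (248,207) in the top view, with its pegs pointing down in the image (-x). The tray is at about (388,275). Next I'll view enlarged crops.

```bash
python3 - <<'E'
from h import *
T=load('top0');S=load('scene0')
a=cv2.resize(T['im'][165:305,190:420],None,fx=3.4,fy=3.4,interpolation=cv2.INTER_CUBIC)
cv2.imwrite('pics/tc.png',a[:,:,::-1])
a=cv2.resize(S['im'][205:305,195:405],None,fx=3.8,fy=3.8,interpolation=cv2.INTER_CUBIC)
cv2.imwrite('pics/sc.png',a[:,:,::-1])
P=cloud(T)
for u,v in [(200,205),(297,180),(248,195),(370,254),(409,259),(406,299),(370,296),(388,287),(380,268),(388,272),(235,257),(228,218),(283,204)]:
    print(u,v,P[v,u].round(3))
E
```

```text
200 205 [0.58  0.4   0.196]
297 180 [0.621 0.247 0.197]
248 195 [0.596 0.325 0.197]
370 254 [0.533 0.109 0.004]
409 259 [0.516 0.043 0.051]
406 299 [0.442 0.05  0.049]
370 296 [0.448 0.116 0.047]
388 287 [0.468 0.076 0.003]
380 268 [0.504 0.092 0.016]
388 272 [0.497 0.075 0.006]
235 257 [0.498 0.343 0.189]
228 218 [0.562 0.357 0.182]
283 204 [0.586 0.27  0.18 ]
```

View pics/tc.png

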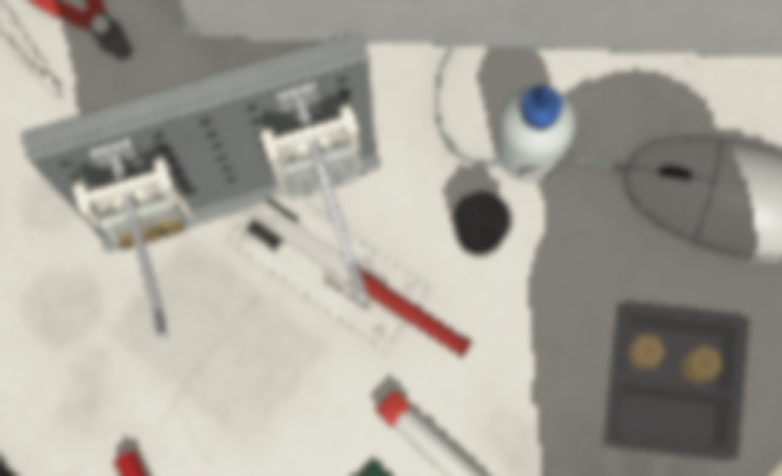

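View pics/sc.png

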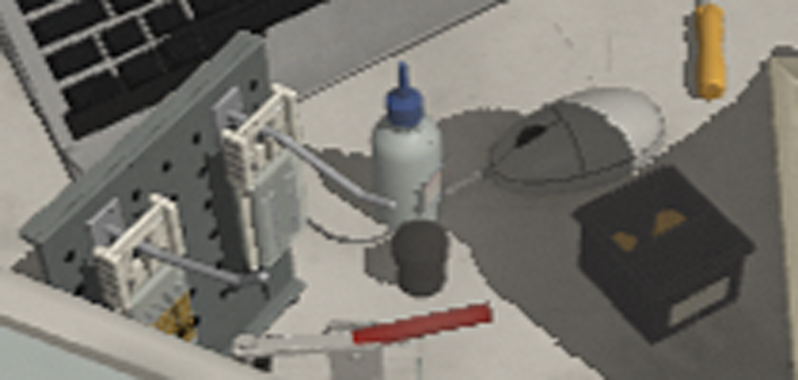

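The probe case (brass visible) hangs on the +y peg, left in the top view at about (228,218). The cell case is on the -y peg, and the tray's empty side is towards -x. Next I'll fit the geometry from the depth data.

```bash
python3 - <<'E'
from h import *
for n,(u0,u1,v0,v1),(a0,a1,b0,b1) in [('top0',(190,305,170,240),(360,415,245,305)),('scene0',(195,280,205,305),(330,400,240,300))]:
    L=load(n);P=cloud(L)
    Q=P[v0:v1,u0:u1].reshape(-1,3)
    Q=Q[(Q[:,2]>.02)&(Q[:,2]<.2)&(Q[:,0]>.4)]
    # RANSAC vertical plane
    rng=np.random.default_rng(0);best=0
    for _ in range(2000):
        p,q=Q[rng.choice(len(Q),2)][:,:2];d=q-p;l=np.hypot(*d)
        if l<.05: continue
        nn=np.array([-d[1],d[0]])/l
        if nn[0]>0: nn=-nn
        m=abs((Q[:,:2]-p)@nn)<.0015
        if m.sum()>best: best=m.sum();B=m
    q=Q[B]; c=q[:,:2].mean(0); w,V=np.linalg.eigh(np.cov(q[:,:2].T)); nn=V[:,0]; nn=nn*np.sign(-nn[0]); t=np.array([nn[1],-nn[0]])
    t=t*np.sign(t[1]); s=(q[:,:2]-c)@t
    print(n,'plane',best,len(Q),'n',nn.round(4),'yaw',np.arctan2(-nn[1],-nn[0]).round(4),'c',c.round(4),'ext',s.min().round(4),s.max().round(4),'z',q[:,2].max().round(3))
    tq=Q[(abs(Q[:,2]-.194)<.004)]; s=(tq[:,:2]-c)@t; h=(tq[:,:2]-c)@nn
    print(' top edge along',np.percentile(s,[0,1,99,100]).round(4),'normal',np.percentile(h,[1,50,99]).round(4))
    Q=P[b0:b1,a0:a1].reshape(-1,3); r=Q[abs(Q[:,2]-.05)<.004]
    rect=cv2.minAreaRect((r[:,:2]*1000).astype(np.float32)); print(' tray',rect,'z',np.median(r[:,2]))
E
```

```text
top0 plane 1733 4376 n [-0.9519 -0.3063] yaw 0.3113 c [0.5942 0.3231] ext -0.0816 0.0842 z 0.199
 top edge along [-0.0812 -0.0795  0.0823  0.0838] normal [-0.0144 -0.0063  0.0007]
 tray ((483.7614440917969, 80.9773941040039), (73.04547119140625, 81.3217544555664), 83.61253356933594) z 0.049392857897827214
scene0 plane 1604 6068 n [-0.9527 -0.3038] yaw 0.3087 c [0.5962 0.3168] ext -0.0783 0.0887 z 0.198
 top edge along [-0.0778 -0.0749  0.0873  0.0883] normal [-0.133  -0.0051  0.0917]
 tray ((483.88519287109375, 78.3453369140625), (75.04633331298828, 83.21350860595703), 82.06716918945312) z 0.049504544031583386
```

```bash
python3 - <<'E'
from h import *
P=np.vstack([cloud(load('top0')).reshape(-1,3),cloud(load('scene0')).reshape(-1,3)])
P=P[np.isfinite(P).all(1)&(P[:,2]>-.05)]
print('max z on grid; rows x .35..75, cols y .2...6')
for x in np.arange(.3,.78,.04):
    print('%.2f'%x,[ (lambda m: '%.2f'%np.percentile(P[m,2],99) if m.sum()>3 else ' -- ')((abs(P[:,0]-x)<.02)&(abs(P[:,1]-y)<.02)) for y in np.arange(0,.6,.04)])
E
```

```text
max z on grid; rows x .35..75, cols y .2...6
0.30 ['0.02', '0.02', '0.02', '0.00', '0.00', '0.01', '0.01', '0.19', '0.25', '0.27', '0.32', '0.33', '0.35', '0.42', '0.44']
0.34 ['0.02', '0.02', '0.02', '0.01', '0.00', '0.01', '0.01', '0.01', '0.21', '0.28', '0.30', '0.33', '0.36', '0.38', '0.45']
0.38 ['0.02', '0.02', '0.01', '0.00', '0.02', '0.01', '0.95', '0.01', '0.11', '0.13', '0.31', '0.33', '0.36', '0.39', '0.46']
0.42 ['0.02', '0.01', '0.00', '0.00', '0.02', '0.02', '0.01', '0.01', '0.10', '0.11', '0.19', '0.34', '0.36', '0.39', '0.49']
0.46 ['0.01', '0.05', '0.05', '0.05', '0.00', '0.02', '0.02', '0.01', '0.01', '0.01', '0.02', '0.22', '0.37', '0.39', '0.41']
0.50 ['0.00', '0.05', '0.05', '0.05', '0.00', '0.05', '0.16', '0.01', '0.20', '0.19', '0.00', '0.01', '0.25', '0.40', '0.42']
0.54 ['0.02', '0.05', '0.05', '0.05', '0.01', '0.04', '0.17', '0.17', '0.17', '0.19', '0.18', '0.01', '0.01', '0.28', '0.44']
0.58 ['0.04', '0.04', '0.04', '0.01', '0.04', '0.04', '0.19', '0.19', '0.20', '0.20', '0.20', '0.01', '0.00', '0.01', '0.31']
0.62 ['0.04', '0.04', '0.04', '0.07', '0.12', '0.01', '0.20', '0.20', '0.20', '0.20', ' -- ', '0.01', '0.01', '0.05', '0.05']
0.66 ['0.14', '0.14', '0.14', '0.14', '0.15', '0.15', '0.15', '0.15', '0.15', '0.14', '0.01', '0.01', '0.01', '0.05', '0.05']
0.70 ['0.17', '0.17', '0.17', '0.17', '0.18', '0.18', '0.18', '0.18', '0.19', '0.17', '0.01', '0.01', '0.01', '0.01', '0.05']
0.74 ['0.21', '0.21', '0.21', '0.21', '0.22', '0.22', '0.22', '0.22', '0.22', '0.19', '0.01', '0.01', '0.02', '0.01', '0.03']
```

```bash
cat >> h.py <<'E'
def delta(rpy,pos,frm=None):
    """deltas from pose (default current measured) to target"""
    o=robot.get_obs()
    p0,r0=(o['tool_pos'],o['ee_rot']) if frm is None else frm
    A=rot(r0);B=rot(rpy)
    rv=R.from_matrix(A.T@B).as_rotvec(); sh=A.T@(np.array(pos)-p0)*100
    return rv.round(3),sh.round(2)
E
python3 - <<'E'
from h import *
a=([.178,-.52,.206],[np.pi,0,.33]);b=([.30,-.22,.40],[np.pi,0,1.4]);c=([.47,.08,.40],[np.pi,0,2.4]);d=([.545,.345,.32],[np.pi,0,3.45])
for p,q in((a,b),(b,c),(c,d)): print(delta(q[1],q[0],p))
E
```

```text
(array([ 0.  ,  0.  , -1.07]), array([ 21.26, -24.43, -19.4 ]))
(array([ 0.,  0., -1.]), array([32.45, 11.65,  0.  ]))
(array([ 0.  ,  0.  , -1.05]), array([12.37, 24.61,  8.  ]))
```

Call:
move_arm --deltas '[0,0,-0.15,2.7,-3.1,-4.8,-1,0,0,-0.3,5.4,-6.2,-9.7,-1,0,0,-0.45,8.1,-9.3,-14.5,-1,0,0,-0.6,12.2,-14,-19.4,-1,0,0,-0.75,15,-17.2,-19.4,-1,0,0,-0.9,18,-20.7,-19.4,-1,0,0,-1.07,21.3,-24.4,-19.4,-1,0,0,-1.07,21.3,-24.4,-19.4,-1]'

```text
time: 0.95
tool_pos: [0.3009, -0.2186, 0.4001]
ee_rot: [3.14, 0.001, 1.402]
wrist_force: [1.6, -1.4, 0.1]
width: 0.0942
finger_force: 0.0
```

Call:
move_arm --deltas '[0,0,-0.14,4.6,1.7,0,-1,0,0,-0.28,9.2,3.4,0,-1,0,0,-0.42,13.8,5.1,0,-1,0,0,-0.56,18.4,6.8,0,-1,0,0,-0.7,23,8.5,0,-1,0,0,-0.84,27.6,10.2,0,-1,0,0,-1.0,32.4,11.6,0,-1,0,0,-1.0,32.4,11.6,0,-1]'

```text
time: 1.75
tool_pos: [0.4713, 0.0837, 0.3969]
ee_rot: [-3.14, -0.004, 2.41]
wrist_force: [0.6, -1.3, 0.1]
width: 0.094
finger_force: 0.0
```

```bash
python3 - <<'E'
from h import *
o=robot.get_obs();print(o['time'],o['tool_pos'],o['ee_rot'],o['joint_positions'],o['wrist_force'])
print(delta([np.pi,0,3.45],[.545,.345,.32]))
E
```

```text
1.75 [0.4713225  0.0837181  0.39690665] [-3.13975728 -0.00400967  2.41017301] [ 5.61354772e-02 -2.61488044e-02  1.10751055e+00  1.75593222e-03
  2.06436002e+00 -7.82416171e-01] [ 0.62821964 -1.27796599  0.07330764]
(array([ 0.   , -0.005, -1.04 ]), array([11.94, 24.38,  7.69]))
```

```bash
python3 - <<'E'
from h import *
snap('wrist','wt')
E
```

Call:
move_arm --deltas '[0,0,-0.14,1.7,3.5,1,-1,0,0,-0.28,3.4,7,2,-1,0,0,-0.42,5.1,10.5,3,-1,0,0,-0.56,6.8,14,4,-1,0,0,-0.7,8.5,17.5,5,-1,0,0,-0.84,10.2,21,6,-1,0,0,-1.04,11.9,24.4,7.7,-1,0,0,-1.04,11.9,24.4,7.7,-1]'

```text
time: 2.6
tool_pos: [0.5473, 0.3408, 0.317]
ee_rot: [-3.141, -0.008, -2.839]
wrist_force: [-0.3, -1.6, -0.6]
width: 0.0942
finger_force: 0.0
```

```bash
python3 - <<'E'
from h import *
snap('wrist','ws')
o=robot.get_obs();print(o['tool_pos'],o['ee_rot'],o['joint_positions'])
L=load('ws');P=cloud(L)
cv2.imwrite('pics/both.png',np.hstack([cv2.resize(load(n)['im'],(400,300))for n in('ws','wt')])[:,:,::-1])
E
```

```text
[0.54731114 0.33913208 0.31900201] [-3.14016178 -0.00576515 -2.84061302] [ 4.66960937e-01  3.21329652e-01  8.71175729e-01 -4.94771544e-04
  1.95500955e+00 -1.40500324e+00]
```

View pics/both.png

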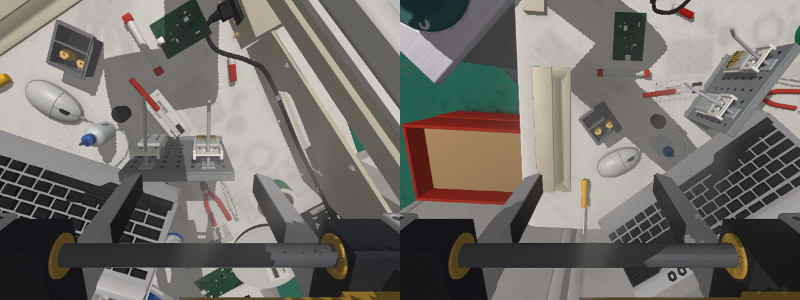

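The left half (wrist view at the stand) shows the probe case at about (336,240) full-resolution pixels and the cell case at about (232,240), both with upturned pegs. The right half shows the tray from above. Now I'll measure in stand coordinates.

```bash
cat > m.py <<'E'
from h import *
L=load('ws');P=cloud(L)
Q=P[130:300,180:400].reshape(-1,3)
# top edge of panel
t=Q[(abs(Q[:,2]-.194)<.005)&(Q[:,0]>.55)]
print('n',len(t),'z',np.median(t[:,2]))
r=cv2.minAreaRect((t[:,:2]*1000).astype(np.float32));print(r)
# plane of the front face
F=Q[(Q[:,2]>.02)&(Q[:,2]<.19)]
rng=np.random.default_rng(0);best=0
for _ in range(3000):
    p,q=F[rng.choice(len(F),2)][:,:2];d=q-p;l=np.hypot(*d)
    if l<.04: continue
    n=np.array([-d[1],d[0]])/l
    m=abs((F[:,:2]-p)@n)<.0012
    if m.sum()>best and abs(n[0])>.8: best=m.sum();B=m
q=F[B];w,V=np.linalg.eigh(np.cov(q[:,:2].T));n=V[:,0];n*=np.sign(n[0]);print('front',best,'yaw',np.arctan2(n[1],n[0]),'c',q.mean(0),w**.5)
E
python3 m.py
python3 - <<'E'
from h import *
L=load('wt');P=cloud(L)
Q=P[140:240,270:370].reshape(-1,3)
m=(abs(Q[:,2]-.05)<.003)&(abs(Q[:,0]-.483)<.05)&(abs(Q[:,1]-.08)<.05)
print(cv2.minAreaRect((Q[m,:2]*1000).astype(np.float32)),m.sum())
c=load('ws')['im'][140:300,190:390];c=cv2.resize(c,(800,640),interpolation=cv2.INTER_CUBIC)[:600]
cv2.imwrite('pics/wsc.png',c[:,:,::-1])
E
```

```text
n 2791 z 0.1936711359798886
((600.5444946289062, 326.3855285644531), (15.461095809936523, 165.769287109375), 17.648624420166016)
front 4550 yaw 0.3104245711047386 c [0.59393133 0.32407335 0.13743442] [0.00028313 0.04339964]
((483.83563232421875, 80.57946014404297), (72.62461853027344, 80.8953857421875), 83.31069946289062) 851
```

View pics/wsc.png

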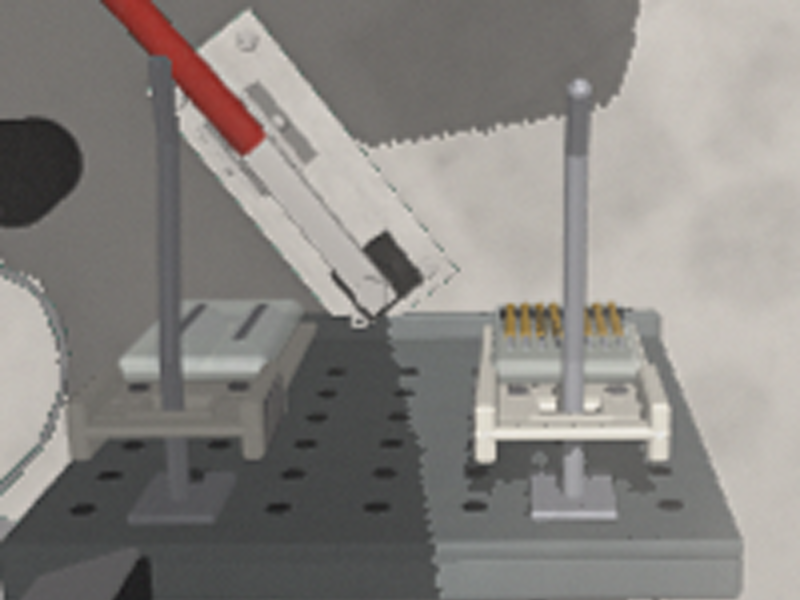

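The probe case is at crop (570,400). Its wire tip is at crop (578,85) and its root is at (575,490). The tip catches the light, so it turns up. Next I'll measure the wire profile in stand axes.

```bash
python3 - <<'E'
from h import *
L=load('ws');P=cloud(L)
y=.3105;Rs=R.from_euler('z',y).as_matrix();O=np.array([.5939,.3243,0])
S=(P-O)@Rs
c=(P-L['T'][:3,3]);c/=np.linalg.norm(c,axis=-1,keepdims=True);c=c@Rs
for v in range(156,268,3):
    row=[]
    for u in range(322,347):
        p=S[v,u]
        if p[2]>.14 and abs(p[1]-.046)<.007: row.append(u)
    if row:
        u=int(np.median(row));a=S[v,row].mean(0); m=S[v,u]+c[v,u]*.0025
        print(v,row[0],row[-1],'mid',S[v,u].round(4),'axis',m.round(4))
# case points
Q=S[200:280,300:365].reshape(-1,3)
m=(Q[:,2]>.177)&(Q[:,2]<.19)&(abs(Q[:,0]+.025)<.02)
q=Q[m];print('case top',len(q),q.min(0),q.max(0),np.median(q,0))
r=cv2.minAreaRect((q[:,:2]*1000).astype(np.float32));print(r)
# chassis clearance
for n in('ws','top0','scene0'):
    A=(cloud(load(n))-O)@Rs
    A=A.reshape(-1,3);A=A[(A[:,1]>.1)&(A[:,1]<.2)&(A[:,0]<.0)&(A[:,0]>-.2)&(A[:,2]>.03)]
    for x in np.arange(-.2,0,.02):
        k=A[abs(A[:,0]-x)<.01]
        if len(k)>3: print(n,'x%.2f'%x,[ '%.2f:%.3f'%(yy,k[abs(k[:,1]-yy)<.01][:,2].max()) for yy in np.arange(.11,.2,.02) if (abs(k[:,1]-yy)<.01).any()])
E
```

```text
162 332 337 mid [-0.0983  0.0451  0.1983] axis [-0.0981  0.0452  0.1958]
165 332 337 mid [-0.0961  0.045   0.1998] axis [-0.0959  0.0451  0.1973]
168 332 337 mid [-0.0934  0.046   0.1961] axis [-0.0932  0.0461  0.1936]
171 332 337 mid [-0.0906  0.0454  0.1919] axis [-0.0903  0.0455  0.1894]
174 332 337 mid [-0.0879  0.0455  0.1896] axis [-0.0876  0.0456  0.1871]
177 331 336 mid [-0.0851  0.0448  0.187 ] axis [-0.0848  0.0449  0.1845]
180 331 336 mid [-0.0824  0.0449  0.1855] axis [-0.0821  0.045   0.183 ]
183 331 336 mid [-0.08    0.0449  0.1859] axis [-0.0796  0.045   0.1834]
186 331 336 mid [-0.0772  0.045   0.1845] axis [-0.0769  0.0451  0.182 ]
189 331 336 mid [-0.0747  0.045   0.1845] axis [-0.0743  0.0451  0.1821]
192 331 336 mid [-0.0719  0.045   0.1831] axis [-0.0715  0.0452  0.1807]
195 331 336 mid [-0.0691  0.0451  0.1817] axis [-0.0687  0.0452  0.1793]
198 331 336 mid [-0.0664  0.0451  0.1814] axis [-0.066   0.0453  0.1789]
201 331 336 mid [-0.0637  0.0452  0.1811] axis [-0.0633  0.0453  0.1786]
204 331 336 mid [-0.0608  0.0453  0.1796] axis [-0.0603  0.0454  0.1771]
207 3
[... 2556 characters left out ...]
0.110', '0.15:0.287', '0.17:0.339', '0.19:0.341']
top0 x-0.12 ['0.15:0.208', '0.17:0.344', '0.19:0.353']
top0 x-0.10 ['0.15:0.098', '0.17:0.312', '0.19:0.363']
top0 x-0.08 ['0.17:0.231', '0.19:0.370']
top0 x-0.06 ['0.17:0.100', '0.19:0.337']
top0 x-0.04 ['0.19:0.255']
top0 x-0.02 ['0.19:0.103']
scene0 x-0.20 ['0.13:0.298', '0.15:0.304', '0.17:0.306', '0.19:0.309']
scene0 x-0.18 ['0.13:0.297', '0.15:0.313', '0.17:0.316', '0.19:0.322']
scene0 x-0.16 ['0.15:0.323', '0.17:0.329', '0.19:0.330']
scene0 x-0.14 ['0.17:0.338', '0.19:0.341']
scene0 x-0.12 ['0.17:0.347', '0.19:0.352']
scene0 x-0.10 ['0.19:0.364']
scene0 x-0.08 ['0.19:0.371']<stdin>:5: RuntimeWarning: invalid value encountered in divide
```

```bash
cat >> h.py <<'E'
YS=.3105;RS=R.from_euler('z',YS).as_matrix();OS=np.array([.5939,.3243,0])
def st(p): return RS@np.array(p)+OS
def stR(th=0): return RS@R.from_euler('y',th).as_matrix()@R.from_euler('xyz',[np.pi,0,np.pi]).as_matrix()
E
python3 - <<'E'
from h import *
o=robot.get_obs();print(((o['tool_pos']-OS)@RS).round(4),rot(o['ee_rot'])-stR(0))
print(delta(stR(0),st([-.0215,.0452,.146])))
E
```

```text
[-0.0398  0.0284  0.319 ] [[-2.84973698e-03  9.07124784e-03 -5.08175674e-03]
 [ 9.08374933e-03  2.86218514e-03 -3.07565578e-03]
 [ 5.76511648e-03 -1.43085362e-03  1.76421107e-05]]
(array([-0.001, -0.006, -0.01 ]), array([-1.92,  1.73, 17.29]))
```

Call:
move_arm --deltas '[0,-0.006,-0.01,-1.9,1.7,0,-0.5,0,-0.006,-0.01,-1.9,1.7,3,-0.5,0,-0.006,-0.01,-1.9,1.7,6,-0.5,0,-0.006,-0.01,-1.9,1.7,8,-0.5,0,-0.006,-0.01,-1.9,1.7,10,-0.5,0,-0.006,-0.01,-1.9,1.7,10.5,-0.5,0,-0.006,-0.01,-1.9,1.7,10.5,-0.5,0,-0.006,-0.01,-1.9,1.7,10.5,-0.5]'

```text
time: 3.45
tool_pos: [0.5611, 0.3604, 0.2194]
ee_rot: [3.141, 0.009, -2.835]
wrist_force: [1.1, 0.4, -0.2]
width: 0.0709
finger_force: 0.0
```

```bash
python3 - <<'E'
from h import *
snap('wrist','wg')
o=robot.get_obs();print(((o['tool_pos']-OS)@RS).round(4),o['wrist_force'])
print(delta(stR(0),st([-.0215,.0452,.146])))
S=(cloud(load('wg'))-OS)@RS
m=(abs(S[...,2]-.183)<.003)&(abs(S[...,0]+.022)<.02)&(abs(S[...,1]-.045)<.03)
print(m.sum(),cv2.minAreaRect((S[m][:,:2]*1000).astype(np.float32)),S[m].min(0),S[m].max(0))
# all profile of wire
for x in np.arange(-.105,-.026,.004):
    k=S[(abs(S[...,0]-x)<.0015)&(abs(S[...,1]-.0455)<.0015)&(S[...,2]>.16)&(S[...,2]<.21)]
    if len(k): print(round(x,3),np.median(k[:,2]).round(4),len(k))
c=load('wg')['im']; cv2.imwrite('pics/wg2.png',c[:,:,::-1])
E
```

```text
[-0.02    0.0447  0.2197] [0.12940654 0.96397439 0.91803816]
(array([ 0.   ,  0.009, -0.004]), array([0.22, 0.05, 7.37]))
769 ((-15.116412162780762, 45.08198928833008), (26.32393455505371, 43.56493377685547), 0.46069756150245667) [-0.02843258  0.02329401  0.18004154] [-0.00201227  0.06685597  0.18503054]
-0.101 0.1971 10
-0.097 0.198 35
-0.093 0.1951 36
-0.089 0.1911 26
-0.085 0.1877 25
-0.081 0.1854 25
-0.077 0.1846 25
-0.073 0.1835 27
-0.069 0.1824 25
-0.065 0.1816 24
-0.061 0.1806 23
-0.057 0.1795 23
-0.053 0.1784 22
-0.049 0.1774 23
-0.045 0.1767 23
-0.041 0.1756 21
-0.037 0.1745 20
-0.033 0.1741 23
-0.029 0.1745 23
```

View pics/wg2.png

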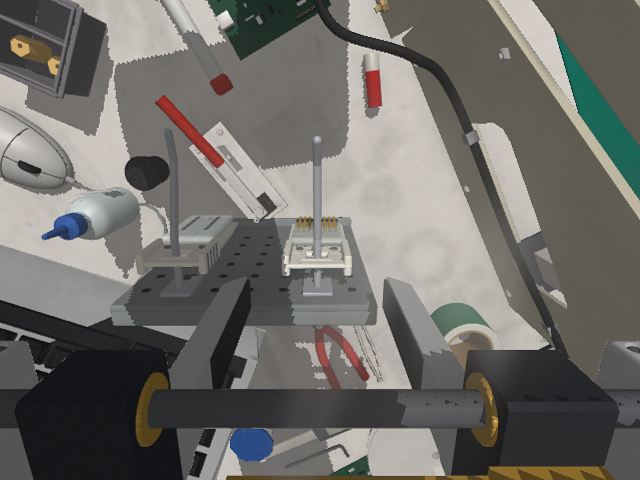

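The fingers straddle the probe case (317,255) evenly, and nothing lies beneath them. Descending around the rails.

Call:
move_arm --deltas '[0,0.009,-0.004,0.2,0.05,1.5,-0.5,0,0.009,-0.004,0.2,0.05,3,-0.5,0,0.009,-0.004,0.2,0.05,4.5,-0.5,0,0.009,-0.004,0.2,0.05,6,-0.5,0,0.009,-0.004,0.2,0.05,7,-0.5,0,0.009,-0.004,0.2,0.05,7.4,-0.5,0,0.009,-0.004,0.2,0.05,7.4,-0.5,0,0.009,-0.004,0.2,0.05,7.4,-0.5]'

```text
time: 4.3
tool_pos: [0.5591, 0.3613, 0.1441]
ee_rot: [3.142, -0.002, -2.829]
wrist_force: [0.6, 0.6, 0.4]
width: 0.0706
finger_force: 0.0
```

```bash
python3 - <<'E'
from h import *
o=robot.get_obs();print(((o['tool_pos']-OS)@RS).round(4),o['wrist_force'],(stR(0).T@rot(o['ee_rot'])).round(3))
E
```

```text
[-0.0219  0.0459  0.1441] [0.5882823  0.57134792 0.36112668] [[ 1.     0.002  0.002]
 [-0.002  1.     0.   ]
 [-0.002 -0.     1.   ]]
```

Call:
move_arm --deltas '[0,0,0,0,0,0,0.2,0,0,0,0,0,0,0.2,0,0,0,0,0,0,0.2,0,0,0,0,0,0,0.2,0,0,0,0,0,0,0.2,0,0,0,0,0,0,0.2,0,0,0,0,0,0,0.2]'

```text
time: 5.0
tool_pos: [0.5589, 0.3611, 0.1438]
ee_rot: [-3.142, -0.002, -2.829]
wrist_force: [-0.0, -0.4, 1.7]
width: 0.0436
finger_force: 30.0
```

```bash
python3 - <<'E'
from h import *
o=robot.get_obs();print(((o['tool_pos']-OS)@RS).round(4),o['wrist_force'],(stR(0).T@rot(o['ee_rot'])).round(3))
snap('wrist','wh')
S=(cloud(load('wh'))-OS)@RS
m=(abs(S[...,2]-.183)<.004)&(abs(S[...,0]+.022)<.02)&(abs(S[...,1]-.045)<.03)
print(m.sum(),S[m].min(0),S[m].max(0),np.median(S[m][:,2]))
E
```

```text
[-0.0221  0.0458  0.1438] [-0.0486162  -0.3737506   1.68054431] [[ 1.     0.002  0.002]
 [-0.002  1.    -0.   ]
 [-0.002  0.     1.   ]]
2345 [-0.03220216  0.0151092   0.17900405] [-0.00200055  0.07490365  0.18699101] 0.1825577125896231
```

Call:
move_arm --deltas '[0,0,0,0,0,-0.1,0.2,0,0,0,0,0,-0.2,0.2,0,0,0,0,0,-0.3,0.2,0,0,0,0,0,-0.35,0.2,0,0,0,0,0,-0.35,0.2,0,0,0,0,0,-0.35,0.2]'

```text
time: 5.65
tool_pos: [0.5587, 0.3611, 0.1468]
ee_rot: [-3.141, -0.003, -2.829]
wrist_force: [0.0, 0.5, -0.9]
width: 0.0437
finger_force: 30.0
```

```bash
cat > p.py <<'E'
from h import *
import sys
HO=np.array([.0007,-.0003,.0246])   # hole in case axes from TCP
X=[-.2,-.102,-.0845,-.0365,0];Z=[.1995,.1995,.1838,.172,.172]
def tgt(x,th,dz=0,z=None):
    C=R.from_euler('y',th).as_matrix()
    h=np.array([x,.0455,(np.interp(x,X,Z) if z is None else z)+dz]); return h-C@HO
def rows(ws,dz=0,grip=.2):
    o=robot.get_obs();C=RS.T@rot(o['ee_rot'])@stR(0).T@RS
    t=((o['tool_pos']-OS)@RS); A=RS.T@rot(o['ee_rot']); C=A@(RS.T@stR(0)).T
    h=t+C@HO; print('hole now',h.round(4),'axis z',np.interp(h[0],X,Z).round(4),'tilt',R.from_matrix(C).as_rotvec().round(3),'F',(o['wrist_force']@RS).round(2),'t',o['time'],o['width'])
    for w in ws:
        rv,s=delta(stR(w[1]),st(tgt(w[0],w[1],dz,w[2] if len(w)>2 else None))); print([float(v) for v in list(rv)+list(s)])
E
python3 - <<'E'
from p import *
rows([(-.0235,0),(-.0265,.03),(-.0295,.06),(-.0325,.09),(-.0355,.12),(-.0385,.15),(-.0415,.18),(-.0445,.21)])
E
```

```text
hole now [-0.0215  0.0455  0.1714] axis z 0.172 tilt [-0.     0.003  0.002] F [ 0.18  0.51 -0.88] t 5.65 0.043744097834574204
[-0.0, -0.003, 0.002, 0.19, -0.0, -0.06]
[-0.0, 0.027, 0.002, 0.56, -0.0, -0.06]
[-0.0, 0.057, 0.002, 0.94, 0.0, -0.07]
[-0.0, 0.087, 0.002, 1.31, 0.0, -0.07]
[-0.0, 0.117, 0.002, 1.68, 0.0, -0.08]
[-0.0, 0.147, 0.002, 2.06, 0.0, -0.14]
[-0.0, 0.177, 0.002, 2.43, 0.0, -0.23]
[-0.0, 0.207, 0.002, 2.8, 0.0, -0.32]
```

Force is now just the case's weight, so the wire is clear of the hole edges. Following the wire.

Call:
move_arm --deltas '[0,0,0,0.19,0,-0.06,0.2,0,0.027,0,0.56,0,-0.06,0.2,0,0.057,0,0.94,0,-0.07,0.2,0,0.087,0,1.31,0,-0.07,0.2,0,0.117,0,1.68,0,-0.08,0.2,0,0.147,0,2.06,0,-0.14,0.2,0,0.177,0,2.43,0,-0.23,0.2,0,0.207,0,2.8,0,-0.32,0.2]'

```text
time: 6.45
tool_pos: [0.532, 0.3525, 0.1503]
ee_rot: [-3.142, -0.211, -2.829]
wrist_force: [-0.1, -0.6, -1.1]
width: 0.0442
finger_force: 30.0
```

```bash
python3 - <<'E'
from p import *
rows([(-.047,.215),(-.050,.225),(-.053,.235),(-.056,.245),(-.059,.245),(-.062,.245),(-.065,.245),(-.068,.245)])
E
```

```text
hole now [-0.0445  0.0455  0.1742] axis z 0.174 tilt [-0.     0.211  0.002] F [-0.25 -0.52 -1.06] t 6.45 0.04421048954124897
[-0.0, 0.004, 0.002, 0.26, 0.0, 0.02]
[-0.0, 0.014, 0.002, 0.59, 0.01, 0.01]
[-0.0, 0.024, 0.002, 0.93, 0.01, -0.0]
[-0.0, 0.034, 0.002, 1.26, 0.01, -0.01]
[-0.0, 0.034, 0.002, 1.57, 0.01, -0.02]
[-0.0, 0.034, 0.002, 1.88, 0.01, -0.03]
[-0.0, 0.034, 0.002, 2.19, 0.01, -0.04]
[-0.0, 0.034, 0.002, 2.49, 0.01, -0.05]
```

Tracking is accurate and there is no contact force.

Call:
move_arm --deltas '[0,0.004,0,0.26,0,0.02,0.2,0,0.014,0,0.59,0,0.01,0.2,0,0.024,0,0.93,0,0,0.2,0,0.034,0,1.26,0,-0.01,0.2,0,0.034,0,1.57,0,-0.02,0.2,0,0.034,0,1.88,0,-0.03,0.2,0,0.034,0,2.19,0,-0.04,0.2,0,0.034,0,2.49,0,-0.05,0.2]'

```text
time: 7.25
tool_pos: [0.5087, 0.345, 0.1561]
ee_rot: [-3.142, -0.244, -2.829]
wrist_force: [1.2, -0.2, -1.6]
width: 0.0438
finger_force: 30.0
```

```bash
python3 - <<'E'
from p import *
rows([(-.0705,.265),(-.073,.285),(-.0755,.305),(-.078,.33),(-.0805,.36),(-.083,.39),(-.0845,.42),(-.086,.45)])
E
```

```text
hole now [-0.0682  0.0455  0.1798] axis z 0.1798 tilt [-0.     0.244  0.002] F [ 1.08 -0.57 -1.65] t 7.25 0.04380750170965048
[-0.001, 0.021, 0.002, 0.29, 0.01, 0.0]
[-0.001, 0.041, 0.002, 0.6, 0.01, -0.0]
[-0.001, 0.061, 0.002, 0.9, 0.01, -0.01]
[-0.001, 0.086, 0.002, 1.22, 0.01, -0.01]
[-0.001, 0.116, 0.002, 1.55, 0.01, -0.02]
[-0.001, 0.146, 0.002, 1.88, 0.01, -0.03]
[-0.001, 0.176, 0.002, 2.11, 0.01, -0.04]
[-0.001, 0.206, 0.002, 2.36, 0.01, -0.15]
```

Call:
move_arm --deltas '[0,0.021,0,0.29,0,0,0.2,0,0.041,0,0.6,0,0,0.2,0,0.061,0,0.9,0,-0.01,0.2,0,0.086,0,1.22,0,-0.01,0.2,0,0.116,0,1.55,0,-0.02,0.2,0,0.146,0,1.88,0,-0.03,0.2,0,0.176,0,2.11,0,-0.06,0.2,0,0.206,0,2.36,0,-0.15,0.2]'

```text
time: 8.05
tool_pos: [0.4876, 0.3381, 0.1627]
ee_rot: [-3.141, -0.453, -2.83]
wrist_force: [0.1, 0.2, -1.6]
width: 0.0438
finger_force: 30.0
```

```bash
python3 - <<'E'
from p import *
rows([(-.0875,.47),(-.089,.49),(-.0905,.51),(-.0925,.53),(-.0945,.55),(-.0965,.55),(-.0985,.55),(-.1005,.55)])
E
```

```text
hole now [-0.0856  0.0453  0.1845] axis z 0.1848 tilt [-0.001  0.453  0.002] F [ 0.17  0.18 -1.57] t 8.05 0.04375236914858575
[-0.001, 0.017, 0.001, 0.3, 0.02, -0.1]
[-0.001, 0.037, 0.001, 0.54, 0.02, -0.15]
[-0.001, 0.057, 0.001, 0.78, 0.02, -0.21]
[-0.001, 0.077, 0.001, 1.09, 0.02, -0.29]
[-0.001, 0.097, 0.001, 1.4, 0.02, -0.37]
[-0.001, 0.097, 0.001, 1.65, 0.02, -0.44]
[-0.001, 0.097, 0.001, 1.91, 0.02, -0.52]
[-0.001, 0.097, 0.001, 2.17, 0.02, -0.59]
```

Call:
move_arm --deltas '[0,0.017,0,0.3,0.02,-0.1,0.2,0,0.037,0,0.54,0.02,-0.15,0.2,0,0.057,0,0.78,0.02,-0.21,0.2,0,0.077,0,1.09,0.02,-0.29,0.2,0,0.097,0,1.4,0.02,-0.37,0.2,0,0.097,0,1.65,0.02,-0.44,0.2,0,0.097,0,1.91,0.02,-0.52,0.2,0,0.097,0,2.17,0.02,-0.59,0.2]'

```text
time: 8.85
tool_pos: [0.4711, 0.3331, 0.1782]
ee_rot: [-3.141, -0.547, -2.829]
wrist_force: [0.1, 1.1, -1.4]
width: 0.0439
finger_force: 30.0
```

```bash
python3 - <<'E'
from p import *
rows([(-.103,.55,.2),(-.106,.55,.2025),(-.109,.55,.205),(-.112,.5,.2075),(-.115,.45,.21),(-.118,.4,.215)])
E
```

```text
hole now [-0.1008  0.0456  0.1989] axis z 0.1984 tilt [-0.001  0.547  0.002] F [ 0.45  0.99 -1.4 ] t 8.85 0.04392322697963778
[-0.001, 0.003, 0.001, 0.25, -0.01, 0.02]
[-0.001, 0.003, 0.001, 0.64, -0.01, -0.04]
[-0.001, 0.003, 0.001, 1.03, -0.01, -0.1]
[-0.001, -0.047, 0.002, 1.29, -0.01, -0.16]
[-0.001, -0.097, 0.002, 1.55, -0.01, -0.22]
[-0.001, -0.147, 0.002, 1.95, -0.01, -0.5]
```

Call:
move_arm --deltas '[0,0,0,0.25,0,0,0.2,0,0,0,0.64,0,-0.04,0.2,0,0,0,1.03,0,-0.12,0.2,0,0,0,1.5,0,-0.25,0.2,0,-0.05,0,1.8,0,-0.4,0.2,0,-0.1,0,2.1,0,-0.6,0.2,0,-0.15,0,2.4,0,-1.0,0.2]'

```text
time: 9.55
tool_pos: [0.4565, 0.3283, 0.199]
ee_rot: [-3.141, -0.396, -2.829]
wrist_force: [-0.4, 0.3, -0.6]
width: 0.0437
finger_force: 30.0
```

```bash
python3 - <<'E'
from p import *
rows([(-.122,.3,.225),(-.123,.2,.24),(-.123,.1,.26),(-.123,0,.29),(-.123,0,.32)])
print(robot.get_obs()['joint_positions'].round(2))
E
```

```text
hole now [-0.1195  0.0455  0.2214] axis z 0.1995 tilt [-0.001  0.396  0.002] F [-0.28  0.44 -0.59] t 9.55 0.04366836134275708
[-0.001, -0.096, 0.002, 0.13, 0.0, -0.24]
[-0.001, -0.196, 0.002, 0.56, 0.0, -1.61]
[-0.001, -0.296, 0.002, 1.09, -0.0, -3.51]
[-0.001, -0.396, 0.002, 2.01, -0.0, -6.35]
[-0.001, -0.396, 0.002, 3.17, -0.0, -9.12]
[ 0.48  0.42  1.04  0.07  2.08 -1.38]
```

The case is off the peg. Lifting away and righting it.

Call:
move_arm --deltas '[0,-0.04,0,0.2,0,-1,0.2,0,-0.1,0,0.4,0,-2,0.2,0,-0.2,0,0.8,0,-3.2,0.2,0,-0.3,0,1.2,0,-4.5,0.2,0,-0.396,0,2,0,-6.4,0.2,0,-0.396,0,3.2,0,-9.1,0.2,0,-0.396,0,3.2,0,-9.1,0.2]'

```text
time: 10.25
tool_pos: [0.4624, 0.3307, 0.3012]
ee_rot: [3.14, 0.009, -2.829]
wrist_force: [0.3, -0.1, -0.3]
width: 0.0439
finger_force: 30.0
```

```bash
python3 - <<'E'
from p import *
o=robot.get_obs();print(o)
for yaw in(np.pi-.115,):
    print(delta([np.pi,0,yaw],[.455,.084,.30]))
E
```

```text
{'time': 10.25, 'joint_positions': array([ 5.20976154e-01,  1.23755633e-01,  1.14281016e+00,  1.49972972e-04,
        1.86588325e+00, -1.36245638e+00]), 'qvel': array([-0.00592486,  0.04825937,  0.04580139, -0.0008543 , -0.04430152,
       -0.00144622]), 'joint_torque': array([ 1.09039506e-02, -3.33850372e+01, -2.84279841e+01, -1.79857765e-03,
        3.09971133e-01,  2.46119591e-03]), 'tool_pos': array([0.46240593, 0.33067115, 0.30118976]), 'ee_rot': array([ 3.13956138,  0.00891629, -2.82892123]), 'wrist_force': array([ 0.27758341, -0.1045669 , -0.25535104]), 'wrist_torque': array([ 0.15078165, -0.17336524, -0.00126253]), 'finger_force': 29.96363567188382, 'width': 0.043874255515074366}
(array([0.004, 0.008, 0.428]), array([  8.29, -23.24,  -0.  ]))
```

Call:
move_arm --deltas '[0,0,0.1,1.5,-3.5,0,0.2,0,0,0.2,3,-7,0,0.2,0,0,0.3,4.5,-10.5,1,0.2,0,0,0.428,6,-13.5,2,0.2,0,0,0.428,6,-13.5,3,0.2,0,0,0.428,6,-13.5,3,0.2,0,0,0.428,6,-13.5,3,0.2]'

```text
time: 10.95
tool_pos: [0.4466, 0.1839, 0.2645]
ee_rot: [-3.141, -0.002, 3.027]
wrist_force: [-0.2, -0.4, -0.8]
width: 0.0436
finger_force: 30.0
```

```bash
python3 - <<'E'
from h import *
snap('wrist','wk')
o=robot.get_obs();print(o['tool_pos'],o['ee_rot'],o['wrist_force'])
L=load('wk');P=cloud(L)
print(proj(L,[.4838,.0806,.05]))
m=(abs(P[...,2]-.05)<.003)&(abs(P[...,0]-.483)<.06)&(abs(P[...,1]-.08)<.06)
print(m.sum(),cv2.minAreaRect((P[m][:,:2]*1000).astype(np.float32)),np.median(P[m],0))
# height map in tray frame
u,v=map(int,proj(L,[.4838,.0806,.05]))
c=L['im'][max(v-110,0):v+110,max(u-140,0):u+140];cv2.imwrite('pics/wkc.png',cv2.resize(c,None,fx=2.7,fy=2.7,interpolation=cv2.INTER_CUBIC)[:,:,::-1]);print(max(u-140,0),max(v-110,0),c.shape)
T=(P-[.4838,.0806,0])@R.from_euler('z',-.115).as_matrix()
for nm,ax,ot in(('x',0,1),('y',1,0)):
  for oc in ((-.015,0,.015) if ax==0 else (-.02,.02)):
    s=''
    for a in np.arange(-.046,.0461,.002):
        k=T[(abs(T[...,ax]-a)<.001)&(abs(T[...,ot]-oc)<.004)]
        s+='%d:%d '%(round(a*1000),round(np.median(k[:,2])*1000)) if len(k) else ''
    print(nm,oc,s)
E
```

```text
[0.44679532 0.18417887 0.26499632] [-3.14133397e+00 -1.40457408e-03  3.02755809e+00] [ 0.5204759  -0.82209146 -1.31506402]
(np.float64(228.7175587099834), np.float64(251.58908452205753))
1364 ((483.26434326171875, 80.83744812011719), (72.81068420410156, 80.32391357421875), 83.33016204833984) [0.47790831 0.08061932 0.04860396]
88 141 (220, 280, 3)
x -0.015 -46:0 -44:0 -42:0 -40:46 -38:23 -36:21 -34:50 -32:49 -20:4 -18:3 -16:3 -14:3 -12:3 -10:3 -8:3 -6:28 -4:49 4:30 6:29 8:33 10:32 12:32 14:33 16:31 18:32 20:32 22:32 24:2 26:3 28:2 30:3 32:20 34:34 36:48 38:47 40:47 
x 0 -46:0 -44:0 -42:0 -40:23 -38:25 -36:21 -34:50 -32:48 -20:4 -18:3 -16:4 -14:3 -12:3 -10:3 -8:3 -6:28 -4:50 12:3 14:3 16:3 18:3 20:2 22:3 24:3 26:4 28:3 30:3 32:18 34:32 36:48 38:47 40:47 
x 0.015 -46:-1 -44:0 -42:1 -40:45 -38:27 -36:22 -34:50 -32:49 -20:3 -18:2 -16:3 -14:3 -12:3 -10:2 -8:3 -6:29 -4:50 8:26 10:22 12:28 14:28 16:28 18:27 20:28 22:28 24:28 28:2 30:3 32:33 34:30 36:48 38:48 40:47 
y -0.02 -36:47 -34:48 -32:49 -30:34 -28:21 -26:2 -24:2 -22:3 -20:3 -18:3 -16:3 -14:3 -12:3 -10:3 -8:2 -6:2 -4:3 -2:3 0:4 2:3 4:3 6:2 8:3 10:3 12:3 14:3 16:2 18:4 20:3 30:50 32:13 34:47 36:1 38:0 40:0 42:0 44:0 46:0 
y 0.02 -36:47 -34:47 -32:49 -30:38 -28:39 -24:31 -22:33 -20:32 -18:32 -16:32 -14:32 -12:18 -10:3 -8:3 -6:3 -4:3 -2:3 0:3 2:4 4:2 6:27 8:29 10:28 12:28 14:28 16:28 18:28 20:28 22:29 24:25 30:50 32:32 34:1 36:46 38:0 40:0 42:0 44:0 46:0
```

View pics/wkc.png

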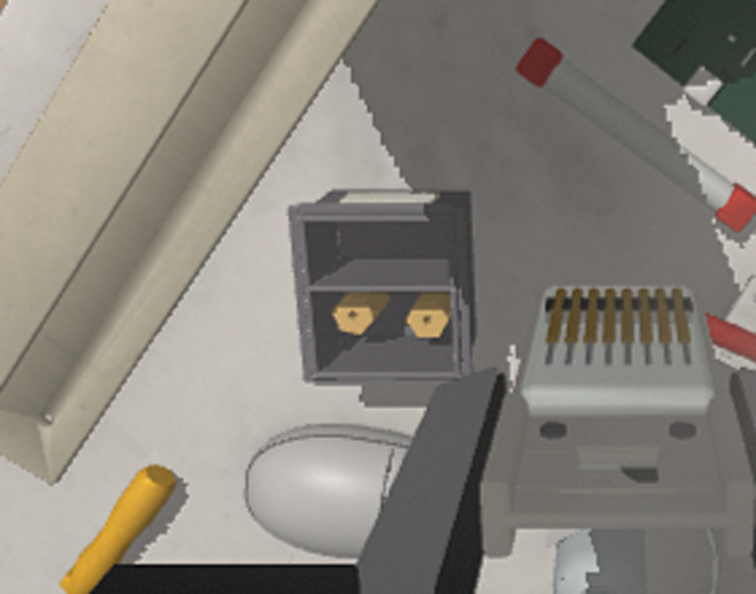

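The held case (brass probes at crop (620,330)) hangs straight in the fingers. The tray's empty compartment is at crop (385,245), and the spacers are in place. Depth confirms the tray pose. Now I'll move over the slot.

```bash
python3 - <<'E'
from h import *
L=load('wk');P=cloud(L);o=robot.get_obs()
C=rot(o['ee_rot'])@R.from_euler('xyz',[np.pi,0,np.pi]).as_matrix().T
K=(P-o['tool_pos'])@C-[.0007,-.0003,-.0604]
for z0,z1 in((.064,.0705),(.03,.06),(.097,.103),(.08,.096)):
    m=(K[...,2]>z0)&(K[...,2]<z1)&(abs(K[...,1])<.0225)&(abs(K[...,0])<.03)
    k=K[m]; print(z0,len(k),k.min(0).round(4),k.max(0).round(4))if len(k) else 0
print(delta([np.pi,0,np.pi-.116],[.4639,.0832,.20]))
E
```

```text
0.064 1339 [-0.0097 -0.0224  0.064 ] [0.0085 0.0225 0.0705]
0.03 1387 [-0.0109 -0.0215  0.03  ] [-0.0007  0.0224  0.06  ]
0.097 1418 [-0.0097 -0.0223  0.097 ] [0.0071 0.0225 0.103 ]
0.08 1532 [-0.0097 -0.0225  0.08  ] [0.0051 0.0225 0.096 ]
(array([-0.   , -0.001,  0.002]), array([-2.86, -9.84,  6.5 ]))
```

Call:
move_arm --deltas '[0,0,0,-0.7,-2.5,0.5,0.2,0,0,0,-1.5,-5,1,0.2,0,0,0,-2.2,-7.5,2,0.2,0,0,0,-2.9,-9.8,4,0.2,0,0,0,-2.9,-9.8,6.5,0.2,0,0,0,-2.9,-9.8,6.5,0.2,0,0,0,-2.9,-9.8,6.5,0.2,0,0,0,-2.9,-9.8,6.5,0.2]'

```text
time: 11.8
tool_pos: [0.4649, 0.0834, 0.202]
ee_rot: [3.142, 0.002, 3.028]
wrist_force: [0.7, 0.0, -0.4]
width: 0.0438
finger_force: 30.0
```

```bash
python3 - <<'E'
from h import *
snap('wrist','wl')
o=robot.get_obs();print(o['tool_pos'],o['ee_rot'],o['wrist_force'])
print(delta([np.pi,0,np.pi-.116],[.4639,.0832,.0634]))
P=cloud(load('wl'))
T=(P-[.4838,.0806,0])@R.from_euler('z',-.115).as_matrix()
for oc in(-.027,0,.027):
    s=''
    for a in np.arange(-.044,.044,.001):
        k=T[(abs(T[...,0]-a)<.0006)&(abs(T[...,1]-oc)<.003)]
        s+='%d:%d '%(round(a*1000),round(np.median(k[:,2])*1000)) if len(k) else ''
    print(oc,s)
cv2.imwrite('pics/wl2.png',load('wl')['im'][:,:,::-1])
E
```

```text
[0.46492913 0.08334348 0.20210862] [3.14151091e+00 2.26552201e-03 3.02737671e+00] [ 0.34237839 -0.80381672 -0.80191518]
(array([0.   , 0.002, 0.002]), array([ 0.13, -0.03, 13.87]))
-0.027 -44:323 -43:323 -42:323 -41:323 -40:323 -39:323 -38:323 -37:323 -36:323 -35:322 -34:50 -33:49 -32:47 -31:47 -30:272 -29:259 -28:260 -27:34 -26:34 -25:44 -24:33 -23:8 -22:6 -21:8 -20:9 -19:6 -18:20 -17:4 -16:4 -15:4 -14:10 -13:7 -12:4 -11:17 -10:25 -9:9 -8:11 -7:8 -6:28 -5:49 -4:49 -3:49 -2:49 -1:49 0:49 1:41 2:45 3:45 4:28 5:34 6:40 7:42 8:36 9:29 10:28 11:30 12:9 13:11 14:32 15:19 16:25 17:12 18:12 19:13 20:13 21:13 22:6 23:13 24:7 26:7 
0 -44:317 -43:317 -42:317 -41:316 -40:47 -39:326 -38:325 -37:28 -36:47 -35:49 -34:49 -33:49 -29:173 -28:181 -27:194 -26:208 -25:209 -24:209 -23:209 -22:209 -21:233 -20:220 -19:235 -18:221 -17:220 -16:3 -15:3 -14:3 -13:2 -12:3 -11:106 -10:106 -9:3 -8:2 -7:3 -6:28 -5:49 -4:50 -3:50 12:3 13:3 14:3 15:3 16:3 17:4 18:3 19:3 
0.027 -44:323 -43:323 -42:323 -41:323 -40:323 -39:324 -38:324 -37:322 -36:312 -35:317 -34:315 -33:314 -32:313 -31:312 -30:285 -29:263 -28:266 -27:269 -26:303 -25:303 -24:303 -23:301 -22:301 -21:299 -20:299 -19:299 -18:299 -17:296 -16:296 -15:297 -14:295 -13:295 -12:294 -11:293 -10:292 -9:295 -8:10 -7:4 -6:28 -5:45 -4:50 -3:49 -2:48 -1:49 0:46 1:49 2:41 3:42 4:42 5:43 6:43 7:44 8:37 9:44 10:44 11:24 12:3 13:3 14:3 15:4 16:3 17:4 18:3 19:3 20:4
```

View pics/wl2.png

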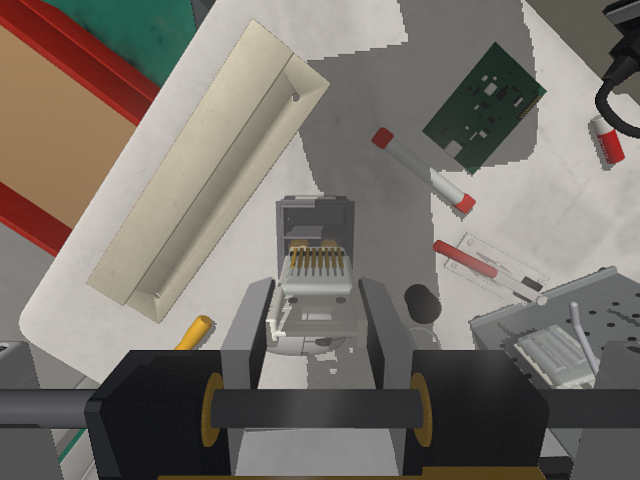

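The case is centred laterally over the tray (tray centre at about (315,235), case at about (317,285)). The cell case is still on its peg at (555,350). Descending.

Call:
move_arm --deltas '[0,0.002,0.002,0.13,-0.03,2,0.2,0,0.002,0.002,0.13,-0.03,4,0.2,0,0.002,0.002,0.13,-0.03,6,0.2,0,0.002,0.002,0.13,-0.03,7.5,0.2,0,0.002,0.002,0.13,-0.03,8,0.2,0,0.002,0.002,0.13,-0.03,8,0.2]'

```text
time: 12.45
tool_pos: [0.4627, 0.0827, 0.1205]
ee_rot: [-3.141, -0.003, 3.024]
wrist_force: [0.2, 0.3, -0.4]
width: 0.044
finger_force: 30.0
```

```bash
python3 - <<'E'
from h import *
o=robot.get_obs();print(o['tool_pos'],o['ee_rot'],o['wrist_force'])
print(delta([np.pi,0,np.pi-.116],[.4639,.0832,.0634]))
E
```

```text
[0.46266918 0.08270876 0.12053598] [-3.14113151e+00 -2.76562700e-03  3.02447584e+00] [ 0.21800673  0.25882466 -0.35594187]
(array([-0.   , -0.003, -0.001]), array([-0.13,  0.07,  5.71]))
```

Call:
move_arm --deltas '[0,-0.003,0,-0.1,0.05,1,0.2,0,-0.003,0,-0.1,0.05,2,0.2,0,-0.003,0,-0.1,0.05,3,0.2,0,-0.003,0,-0.1,0.05,4,0.2,0,-0.003,0,-0.1,0.05,4.6,0.2,0,-0.003,0,-0.1,0.05,5.1,0.2,0,-0.003,0,-0.1,0.05,5.3,0.2]'

```text
time: 13.15
tool_pos: [0.4631, 0.0827, 0.0665]
ee_rot: [-3.141, -0.001, 3.024]
wrist_force: [-0.4, -0.0, -1.4]
width: 0.0438
finger_force: 30.0
```

Call:
move_arm --deltas '[0,0,0,0,0,0.1,0.2,0,0,0,0,0,0.2,0.2,0,0,0,0,0,0.2,0.2]'

```text
time: 13.45
tool_pos: [0.4636, 0.0827, 0.0654]
ee_rot: [-3.141, 0.001, 3.024]
wrist_force: [-0.4, 0.1, -1.0]
width: 0.0438
finger_force: 30.0
```

Call:
move_arm --deltas '[0,0,0,0,0,0.06,0.2,0,0,0,0,0,0.1,0.2,0,0,0,0,0,0.1,0.2]'

```text
time: 13.75
tool_pos: [0.4635, 0.0827, 0.0643]
ee_rot: [-3.141, 0.0, 3.024]
wrist_force: [-0.2, -0.5, -0.7]
width: 0.0443
finger_force: 30.0
```

Call:
move_arm --deltas '[0,0,0,0,0,0.05,0.2,0,0,0,0,0,0.07,0.2,0,0,0,0,0,0.07,0.2]'

```text
time: 14.05
tool_pos: [0.4635, 0.0827, 0.0636]
ee_rot: [-3.141, 0.0, 3.024]
wrist_force: [-1.2, 1.0, -1.5]
width: 0.0437
finger_force: 30.0
```

Call:
move_arm --deltas '[0,0,0,0,0,0.05,0.2,0,0,0,0,0,0.05,0.2,0,0,0,0,0,0.05,0.2]'

```text
time: 14.35
tool_pos: [0.4636, 0.0827, 0.0635]
ee_rot: [-3.141, 0.001, 3.024]
wrist_force: [-1.5, 1.0, 3.1]
width: 0.0436
finger_force: 30.0
```

Call:
move_arm --deltas '[0,0,0,0,0,0.05,0.2,0,0,0,0,0,0.05,0.2,0,0,0,0,0,0.05,0.2]'

```text
time: 14.65
tool_pos: [0.4636, 0.0827, 0.0635]
ee_rot: [-3.141, 0.001, 3.024]
wrist_force: [-2.1, -0.7, 5.7]
width: 0.0437
finger_force: 30.0
```

It touched the floor at exactly the predicted height. Releasing, then retreating straight up.

Call:
move_arm --deltas '[0,0,0,0,0,-0.07,0.2,0,0,0,0,0,-0.07,0.2,0,0,0,0,0,-0.07,0,0,0,0,0,0,-0.07,-0.2,0,0,0,0,0,-0.07,-0.4,0,0,0,0,0,-0.07,-0.5,0,0,0,0,0,-0.07,-0.5,0,0,0,0,0,-0.07,-0.5]'

```text
time: 15.45
tool_pos: [0.4634, 0.0827, 0.0631]
ee_rot: [-3.141, 0.0, 3.024]
wrist_force: [0.2, 0.1, -0.7]
width: 0.0705
finger_force: 0.0
```

Call:
move_arm --deltas '[0,0,0,0,0,-1,-0.5,0,0,0,0,0,-2.5,-0.5,0,0,0,0,0,-5,-0.5,0,0,0,0,0,-8,-0.5,0,0,0,0,0,-12,-0.5,0,0,0,0,0,-16,-0.5,0,0,0,0,0,-18,-0.5,0,0,0,0,0,-18,-0.5]'

```text
time: 16.25
tool_pos: [0.4653, 0.0829, 0.2482]
ee_rot: [3.141, 0.009, 3.024]
wrist_force: [-0.0, 1.0, 0.2]
width: 0.0707
finger_force: 0.0
```

```bash
python3 - <<'E'
from h import *
snap('wrist','wz');snap('top','tz');L=load('wz')
P=cloud(L);K=(P-[.4646,.0828,0])@R.from_euler('z',-.116).as_matrix()
m=(abs(K[...,2]-.1)<.02)&(abs(K[...,1])<.04)&(abs(K[...,0])<.04);k=K[m]
print(len(k),np.percentile(k[:,2],[50,99]));t=k[k[:,2]>.1];print(cv2.minAreaRect((t[:,:2]*1000).astype(np.float32)),t[:,2].max())
u,v=map(int,proj(L,[.4646,.0828,.05]));print(u,v)
a=cv2.resize(L['im'][100:400,140:500],(400,333));b=cv2.resize(load('tz')['im'][165:305,190:420],(400,243));b=np.vstack([b,np.zeros((90,400,3),np.uint8)])
cv2.imwrite('pics/end.png',np.hstack([a,b])[:,:,::-1])
E
```

```text
582 [0.10112548 0.10417708]
((-0.49577951431274414, 0.5609989166259766), (44.005226135253906, 14.224759101867676), 89.88605499267578) 0.10470762251395498
315 209
```

View pics/end.png

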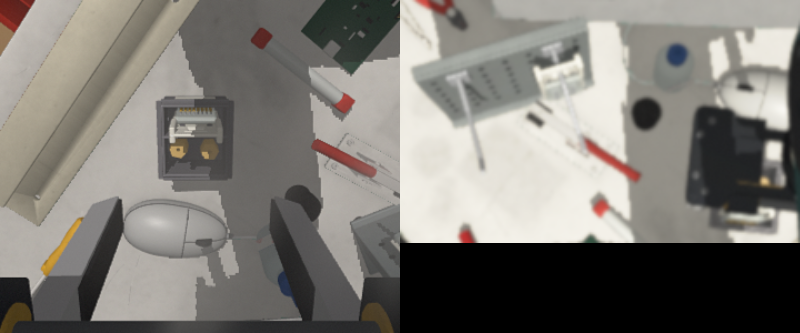

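The left half shows the probe case upright in the slot (195,128), with both spacers at (180,150) and (208,150). The right half shows the left peg empty and the cell case still hanging at (558,75). Case top is at 0.103 m, so it is seated on the floor.

```bash
python3 -c "
from bench import robot
print(robot.close_job())"
```

```text
the job is handed in; nothing more can be done
None
```

The probe case is off its peg and standing upright on the floor of the empty tray compartment; the other case still hangs on its peg, both spacers are still in the tray, and the job is handed in.

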